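# Stand the ceramic fuse on the test pan's contact plate

### The arm

A 6-joint arm with a two-finger parallel gripper is mounted at the origin on the work surface. World frame = base frame: x ahead of the robot, y to its left, z up, the work surface at z = 0. Lengths are in m, angles in rad, forces in N, time in s.
With the tool pointing down it reaches from about 0.275 to 0.825 m from the base axis. Payload 4.9 kg.
Tool frame: the origin (TCP) lies midway between the tips of the shut fingers; the grasp point (between the pads) lies 19 mm behind it (grip_point_offset is the distance from the TCP to the grasp point, in m); z points along the fingers, y is the line along which they close (so a half turn about z gives the same grasp; the last joint's range is limited). The gripper opens to 85 mm and grips with 20 to 120 N. Pads are 22 mm wide; open, the fingers measure 114 mm over their backs; the gripper's body (76 mm by 85 mm) begins 54 mm behind the grasp point. The pads swing forward as they close: fully open they stand 13 mm farther back than shut.
Start: joints at [-1.302, 0.326, -0.193, 1.052, 0, 1.437], TCP at [0.216, -0.506, 0.231] pointing down, gripper open.
Joint ranges: [-2.65, 2.65], [-0.97, 1.79], [-1.3, 1.35], [-1.93, 2.1], [-1.47, 1.37], [-3.14, 3.14]. Speed limits (rad/s): [2.57, 2.57, 3.14, 3.14, 3.14, 3.14].

### API

Orientations are given as a rotation vector (axis times angle).
In Python, from cell import * gives the robot as it stands. Calls block until the motion is done:
- movep(position, orientation): joint-space move of the TCP to a pose.
- move_l(position, velocity=0.15, rot=None, until_force=None): straight line of the TCP; rot=None keeps the orientation; velocity is the mean speed in m/s. With until_force (N) it stops when the force on the tool has changed by that much, and returns True; else False.
- set_joints(angles): joint-space move.
- let_go() and grab(newtons=None): open the fingers fully, or close them until they stop; newtons is the grip in N (None keeps the last).
- sleep(seconds).
- ik(position, orientation): joint angles nearest the present ones, or None.
- get_state(): the state.
- grab_frame(name): name is "scene" or "top" or "wrist"; returns a dict with "img" (384x512x3 uint8, red, green, blue), "fx", "fy", "cx", "cy" (pixels), "k1" (the pictures are not rectified: a ray, as slopes to the right and down, at radius r is drawn at 1 + k1 r^2 times it, then the intrinsics apply), "cam_to_world" (4x4, takes a point from camera to world coordinates); the wrist camera has in their place "T_tool_cam" (4x4, takes a point from camera to tool coordinates, whose origin is the TCP and whose axes are the flange's). Camera axes: x right, y down, z forward; pixel columns grow to the right and rows downward; lengths in m; the calibration is good to about 2 mm. A picture is of the moment at which its call begins: read the wrist's pose just before it. There is no depth.
A pose or a line that the arm cannot do raises MotionError and nothing moves.
- sign_off(): hands the job in; it is judged then, once.
Trained networks look in the newest picture that a camera, given by its name, has taken for a name from the list of things; names that differ only in an ending like _2 or _b are one class to them, and where a whole thing is asked for, a point or a joint stands for the part that bears it (a point fixed in the world has none). Each returns a list of dicts, best first, with "score" (0 to 1); they miss things now and then, are a little off and sometimes report something else, mostly with a low value. They report only what shows in the picture. A call takes as long as a camera call. They do not tell look-alikes from the thing itself.
- spot_in(camera, name): "centre" ([column, row] in pixels, amid what is visible of it).
- silhouettes(camera, name): "mask" (384x512 bool, what is visible of it) and "centre" ([column, row] in pixels, amid what is visible of it).
- tip_of(camera, name): "centre" ([column, row] in pixels: a listed point, or the origin of a listed thing).
The state is a dict: "clock": time; "q": joint angles; "joint_velocities": joint speeds; "tau": joint torques, N m; "position": TCP position; "eef_rot": TCP orientation; "contact_force": force on the tool from outside, world axes, zero at the start; "wrist_torque": the same for the moment, N m; "finger_gap": opening from 0.0 (shut) to 1.0 (fully open); "grasp_force": force on a finger pad.
Only numpy, scipy, OpenCV 4.12 (cv2) and the standard library are available. Lean on these libraries where they do the work, as an engineer would, in place of code of your own. Each camera call takes 0.05 s, during which the arm holds its last target. There are 200 camera calls.

### The job

Uncover the test pan: tip its blue lid up by the yellow tab, about 20 degrees, with the far edge still on the rim, then lift it off and lay it flat, tab up, wholly on the round black mat before letting go. Then take the ceramic fuse from the sloped cradle and lower it upright, red end up, wholly onto the copper plate in the pan, letting go only once it stands there. Do not topple the fuse, and leave the other loose things where they are.

Things in the scene. Friction and masses are not known exactly. Their poses are not given: they have to be found in the camera images.
- pan: round grey plastic test pan, open at the top, outside diameter 150 mm at the rim (140 at the foot), 45 mm high, wall 4 mm, fixed to the shelf. On its floor lies a flat copper contact plate of diameter 104 mm, its top 9 mm above the shelf. Origin: centre of the underside; z up. At the start the lid covers it
- lid: loose round blue lid, 150 g: disc of diameter 154 mm, 5 mm thick, with a plug of diameter 124 mm reaching 6 mm below it. Origin: centre of the disc's underside, 45 mm above the shelf on the pan's rim at the start; on a flat surface it stands on the plug, origin 6 mm above that surface. z points out of its top; the tab stands on its -x side
- lid_tab (a point): middle of the lid's upright yellow tab, 27 mm above the lid's origin and 55 mm from its centre towards the lid's -x. The tab is 12 mm thick along the lid's x, 40 mm wide along its y, and rises 30 mm above the lid's top (35 mm above the origin)
- lid_far (a point): point on the edge of the lid, straight across from the tab, 75 mm from its centre along the lid's +x, at the height of the disc's underside
- mat: round black rubber mat, diameter 220 mm, 4 mm thick, fixed flat on the shelf, to the left or to the right of the pan. Origin: centre of its underside
- cradle: green and aluminium sloped cradle, fixed, on the other side of the pan from the mat; base 130 x 80 mm; a V trough under the lowest 88 mm of the fuse and a foot plate hold it 35 degrees from vertical, its top leaning to the cradle's -x (towards the robot). Origin: underside, 5 mm to +x of the base's middle; the fuse's foot stands at x = 30 mm, z = 36 mm in its frame
- fuse: white ceramic cylindrical fuse with a brass cap at each end and a small red disc on its top, diameter 45 mm, 160 mm long, about 0.5 kg. Origin: centre of its bottom end; its z axis runs along it to the red top. At the start it leans in the cradle, 35 degrees from vertical
- holder: black bakelite fuse holder, 60 x 120 x 50 mm, loose, at the back; a bystander. Origin: centre of its underside
- carrier: grey plastic fuse carrier, 50 x 110 x 55 mm, loose, at the back; a bystander. Origin: centre of its underside
- bolt_a: brass bolt with a nut, 70 mm long, 26 mm thick head, lying loose on the robot's side of the pan; a bystander. Origin: under its middle
- bolt_b: brass bolt with a nut, 70 mm high, standing on its 30 mm head, loose, beyond the pan; a bystander. Origin: centre of its underside
- driver: screwdriver, 190 mm long, lying loose on the robot's side of the pan; a bystander. Origin: centre of its underside
Things that resemble listed ones, but are neither listed nor needed, are in the scene too. What is shaped like the mat but brown is not meant. What is shaped like the lid but green is not meant.

How it is judged:
By the outcome, as a careful person would: the job done as asked, in the order asked, and still so for the second after the job is handed in, with the robot touching nothing.
It also fails if it takes over 64 s, if anything falls off the work surface, if the arm or the gripper's body presses on something with over 40 N, if the wrist force passes 120 N, or if a joint passes its speed limit or range.

## Working session

There is one attempt and no reset: what is moved stays moved. The work goes in short steps, each a Python script; the robot and the scene stay as the last script left them, time stands still between calls to the robot, and variables do not carry over. Pictures are saved under pics/ and viewed, at most 13 in all, crops included, and the job is handed in when it is done.

```bash
mkdir -p pics; ls; cat > h.py <<'E'
from cell import *
import numpy as np, cv2
from scipy.spatial.transform import Rotation as R
def rays(f,pts):
    K=np.array([[f["fx"],0,f["cx"]],[0,f["fy"],f["cy"]],[0,0,1.]])
    u=cv2.undistortPoints(np.array(pts,float).reshape(-1,1,2),K,np.array([f["k1"],0,0,0.])).reshape(-1,2)
    T=f["cam_to_world"]; d=np.c_[u,np.ones(len(u))]@np.array(T)[:3,:3].T
    return np.array(T)[:3,3],d
def onz(f,pts,z):
    o,d=rays(f,pts); return o+d*((z-o[2])/d[:,2])[:,None]
def tri(f1,p1,f2,p2):
    o1,d1=rays(f1,[p1]);o2,d2=rays(f2,[p2]);d1,d2=d1[0],d2[0]
    s=np.linalg.lstsq(np.c_[d1,-d2],o2-o1,rcond=None)[0]
    a,b=o1+s[0]*d1,o2+s[1]*d2
    return (a+b)/2,np.linalg.norm(a-b)
def frame(n):
    if n=="wrist":
        s=get_state(); f=grab_frame(n); T=np.eye(4);T[:3,:3]=R.from_rotvec(s["eef_rot"]).as_matrix();T[:3,3]=s["position"]
        f["cam_to_world"]=T@np.array(f["T_tool_cam"])
    else: f=grab_frame(n)
    return f
def save(f,name,crop=None,k=1):
    im=f["img"]
    if crop: c=crop; im=im[c[1]:c[3],c[0]:c[2]]
    cv2.imwrite("pics/"+name,cv2.resize(im[:,:,::-1],None,fx=k,fy=k))
E
python3 - <<'E'
from h import *
np.set_printoptions(precision=3,suppress=True)
fs={}
for n in("scene","top"):
    fs[n]=frame(n); save(fs[n],n+"0.png",k=1.5)
    f=fs[n];print(n,f["fx"],f["k1"],np.array(f["cam_to_world"]).tolist())
    for t in("pan","lid","lid_tab","lid_far","mat","cradle","fuse","bolt_a","holder","carrier","driver"):
        print(t,[("%.2f"%r["score"],np.round(r["centre"],1).tolist()) for r in tip_of(n,t)][:4],[("%.2f"%r["score"],np.round(r["centre"],1).tolist()) for r in spot_in(n,t)][:4])
E
```

```text
pics
scene 410.8416060920205 -0.09052323859609937 [[0.15985439838388632, 0.6500928910036129, -0.742849785881298, 1.3536138573518417], [0.986993431405118, -0.09226423231454392, 0.1316483110357236, -0.19634139641743414], [0.017045165897595072, -0.7542324207444099, -0.6563862565727216, 0.7763815005874234], [0.0, 0.0, 0.0, 1.0]]
pan [('0.55', [283.7, 195.8])] [('0.88', [285.8, 203.7])]
lid [('0.81', [286.5, 182.3]), ('0.80', [356.4, 143.7]), ('0.32', [224.9, 167.7])] [('0.82', [287.4, 184.9]), ('0.63', [355.7, 148.0])]
lid_tab [('0.91', [365.4, 149.2]), ('0.88', [273.4, 169.7])] [('0.97', [357.7, 146.0]), ('0.84', [285.1, 184.1])]
lid_far [('0.89', [350.6, 134.6]), ('0.59', [306.4, 197.4])] [('0.93', [284.4, 185.5]), ('0.75', [353.2, 146.4])]
mat [('0.76', [113.8, 164.4]), ('0.66', [300.5, 162.3]), ('0.61', [159.0, 216.5])] [('0.85', [113.8, 165.3]), ('0.65', [160.8, 221.0])]
cradle [('0.60', [385.2, 201.2]), ('0.16', [294.3, 262.3])] [('0.62', [382.7, 202.9])]
fuse [('0.17', [298.3, 161.2])] [('0.93', [390.4, 171.0])]
bolt_a [('0.72', [290.7, 261.3]), ('0.44', [298.0, 160.9])] [('0.76',
[... 911 characters left out ...]
 [133.0, 260.1]), ('0.56', [231.5, 190.2])]
mat [('0.66', [353.9, 189.7]), ('0.58', [409.9, 279.8])] [('0.92', [353.3, 188.7]), ('0.82', [411.1, 280.0])]
cradle [('0.95', [140.5, 173.2]), ('0.54', [285.6, 249.6])] [('0.95', [147.3, 177.7]), ('0.49', [284.8, 237.2])]
fuse [('0.59', [293.2, 121.2]), ('0.56', [145.9, 158.8])] [('0.82', [127.9, 173.5])]
bolt_a [('0.71', [201.5, 249.1]), ('0.57', [244.8, 122.4])] [('0.76', [198.2, 247.5]), ('0.47', [247.8, 121.0])]
holder [('0.72', [196.2, 113.0])] [('0.68', [196.8, 111.8]), ('0.49', [200.9, 249.3])]
carrier [('0.74', [292.4, 118.6])] [('0.87', [293.4, 118.2])]
driver [('0.76', [284.1, 253.1])] [('0.87', [284.3, 236.1]), ('0.19', [231.0, 191.9])]
```

View pics/scene0.png

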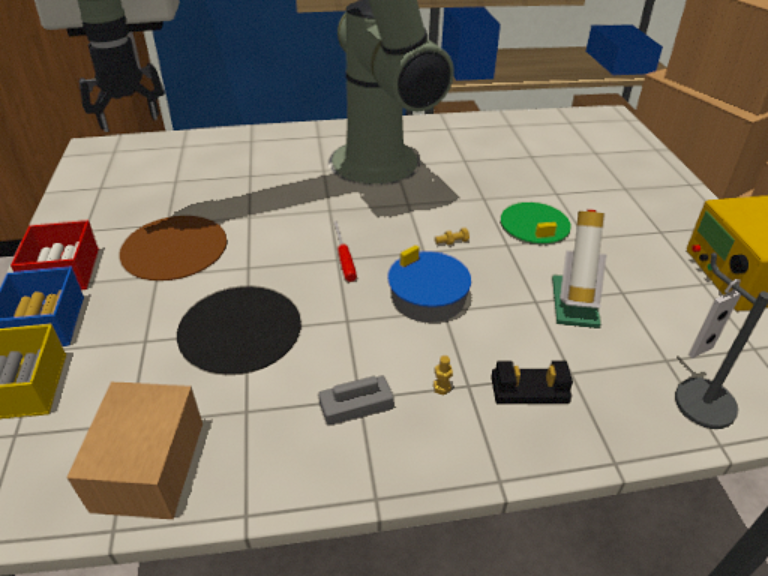

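View pics/top0.png

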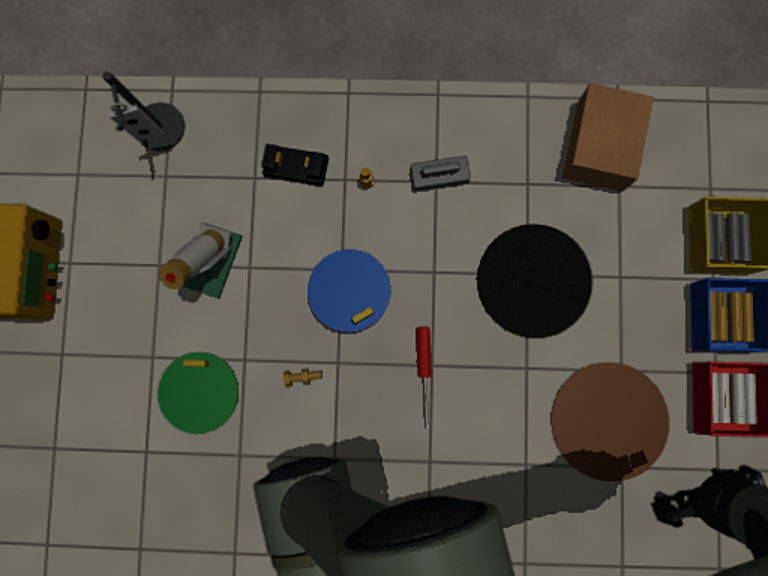

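The scene picture shows the blue lid on the grey pan (orig. px ~287,185), the black mat (159,219), the brown mat (115,165), the green lid (357,148) and the fuse in its green cradle (390,171). In the top view the blue lid is at (233,194), its tab at (241,210), the black mat at (356,187) and the brown one at (407,280). The green lid is at (132,261) and the fuse's red end at (114,185).

The candidates are blue (233,194) or green (132,261) for the lid, and black (356,187) or brown (407,280) for the mat. Blue and black fit the description.

```bash
python3 - <<'E'
from h import *
np.set_printoptions(precision=4,suppress=True)
S=frame("scene");T=frame("top")
save(T,"crop.png",(90,130,410,300),2.5)
def seg(f,fn,roi):
    m=np.zeros(f["img"].shape[:2],np.uint8);i=f["img"].astype(int);x0,y0,x1,y1=roi
    m[y0:y1,x0:x1]=fn(i[...,0],i[...,1],i[...,2])[y0:y1,x0:x1]
    n,l,st,c=cv2.connectedComponentsWithStats(m); k=1+np.argmax(st[1:,4]); return l==k,c[k],st[k,4]
blue=lambda r,g,b:(b>r+40)&(b>g+20)
yel=lambda r,g,b:(r>b+50)&(g>b+40)
red=lambda r,g,b:(r>g+60)&(r>b+50)
blk=lambda r,g,b:(r<60)&(g<60)&(b<60)
gre=lambda r,g,b:(g>r+15)&(g>b+5)
def ell(m):
    c=cv2.findContours(m.astype(np.uint8),0,1)[0]; h=cv2.convexHull(max(c,key=cv2.contourArea)); return h[:,0,:].astype(float)
for nm,fn,rs,rt in(("lid",blue,(240,150,330,230),(190,150,280,240)),("tab",yel,(260,155,290,182),(225,195,255,222)),("mat",blk,(105,180,215,260),(310,140,400,230)),("red",red,(380,130,410,150),(105,175,125,195)),("cradle",gre,(360,170,410,225),(100,140,170,205))):
    ms,cs,a=seg(S,fn,rs);mt,ct,b=seg(T,fn,rt)
    p,e=tri(S,cs,T,ct);print(nm,cs,a,ct,b,"tri",p,"gap",e)
    if nm in("lid","mat"):
        z=.05 if nm=="lid" else .004
        for f,m in((S,ms),(T,mt)):
            w=onz(f,ell(m),z)[:,:2].astype(np.float32);print("  circ",cv2.minEnclosingCircle(w),w.min(0),w.max(0))
    if nm=="tab": 
        for f,c in((S,cs),(T,ct)): print("  @.07",onz(f,[c],.07))
    if nm=="cradle": print(onz(T,ell(mt),.01)[:,:2][::2].tolist())
for n,f in(("scene",S),("top",T)):
    r=silhouettes(n,"fuse"); print([(x["score"],x["centre"],x["mask"].sum()) for x in r])
    if r: np.save("fuse_"+n,r[0]["mask"]); 
    im=f["img"].copy()
E
```

```text
lid [286.7106 186.4048] 1534 [231.9079 192.7085] 2302 tri [0.5194 0.0294 0.0421] gap 0.00011359472829252709
  circ ((0.5204008221626282, 0.027157245203852654), 0.07871607691049576) [ 0.4422 -0.0489] [0.5984 0.1021]
  circ ((0.5174780488014221, 0.027857672423124313), 0.07666604965925217) [ 0.4428 -0.0466] [0.5934 0.1034]
tab [272.6357 169.8605] 129 [241.5254 209.5593] 59 tri [ 0.4713 -0.0013  0.0659] gap 0.0012096165875273414
  @.07 [[ 0.4764 -0.003   0.07  ]]
  @.07 [[ 0.4711 -0.001   0.07  ]]
mat [158.8494 219.9887] 3711 [355.8315 187.0726] 4612 tri [ 0.5506 -0.3232 -0.0076] gap 0.0015629422707833457
  circ ((0.5546618103981018, -0.32158350944519043), 0.10920508205890656) [ 0.4471 -0.4296] [ 0.6624 -0.2136]
  circ ((0.5506829023361206, -0.32094165682792664), 0.11146896332502365) [ 0.4406 -0.4319] [ 0.6598 -0.2096]
red [394. 140.] 5 [113.1538 184.5385] 26 tri [0.5177 0.3163 0.1698] gap 0.00047407251027097404
cradle [381.6631 206.4227] 466 [147.9135 180.1661] 289 tri [ 0.5619  0.2977 -0.0322] gap 0.019143949930974832
[[0.6270951041172074, 0.25653036759494285], [0.6214853140984307, 0.24452398618418675], [0.5920032204474989, 0.25158159348151776], [0.5130022726260968, 0.2760106042331271], [0.5042199950912418, 0.2812807712101693], [0.5092940105372263, 0.3076866976316795], [0.514907310155012, 0.31384732234376905], [0.6269625758029163, 0.26236945360244474]]
[(0.65, [389.7, 169.5], np.int64(1048))]
[(0.57, [126.6, 171.9], np.int64(843))]
```

View pics/crop.png

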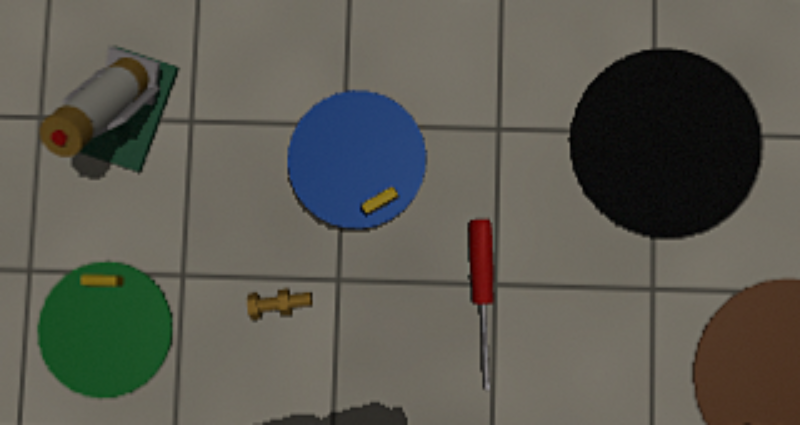

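The crop confirms it. The blue lid with its tab toward lower right, the black mat and the white fuse in the green cradle are the ones meant; the green lid and brown mat are look-alikes. The heights agree: tab about 0.07, red end 0.170 against 0.167 expected, and tab-to-centre 54 mm against 55. Next I check reach, then look from close by above the lid.

```bash
cat >> h.py <<'E'
def ori(z,y):
    z=np.array(z,float)/np.linalg.norm(z);y=np.array(y,float);y=y-z*(y@z);y/=np.linalg.norm(y)
    return R.from_matrix(np.c_[np.cross(y,z),y,z])
def hd(a): return np.array([np.cos(a),np.sin(a),0.])
UP=np.array([0,0,1.])
E
python3 - <<'E'
from h import *
np.set_printoptions(precision=3,suppress=True)
C=np.array([.518,.028]);a=np.radians(32);X=hd(a)
print(get_state()["clock"])
tab=np.r_[C,0]-.055*X
for s in(1,-1):
    o=ori(-UP,s*X)
    for t in(0,20):
        rot=R.from_rotvec(np.cross(UP,X)*np.radians(t)) # x->down about y => tab up
        far=np.r_[C,.045]+.075*X
        p0=np.r_[tab[:2],.075-.019]
        print("lid",s,t,rot.apply(p0-far)+far,ik(rot.apply(p0-far)+far,(rot*o).as_rotvec()))
    print("mat",ik(np.r_[.552-.055*np.cos(a),-.321-.055*np.sin(a),.02],o.as_rotvec()), ik(np.r_[.552,-.321+.055,.02],ori(-UP,s*np.array([0,1,0])).as_rotvec()))
    c=hd(np.radians(-18)); ax=-c*np.sin(np.radians(35))+UP*np.cos(np.radians(35))
    of=ori(-ax,s*np.cross(UP,c)); red=np.array([.5177,.3163,.17])
    g=red-.03*ax
    for d in(.019,-.08): print("fuse",s,d,ik(g-d*ax,of.as_rotvec()))
    print("pan",ik(np.r_[C,.12],ori(-UP,s*np.cross(UP,c)).as_rotvec()))
E
```

```text
2.5
lid 1 0 [ 0.471 -0.001  0.056] [-0.159  0.39  -0.622  0.559  0.     0.853]
lid 1 20 [0.481 0.005 0.1  ] [-0.024  0.566 -0.238  1.061 -0.189  1.017]
mat [-0.726  0.648 -0.26   0.663  0.     0.286] [-0.569  0.645 -0.266  0.66   0.    -0.569]
fuse 1 0.019 [ 0.621  0.385 -0.594  0.197 -0.48   0.837]
fuse 1 -0.08 [ 0.714  0.24  -0.543  0.441 -0.514  0.936]
pan [-0.088  0.374 -0.434  0.763  0.     0.226]
lid -1 0 [ 0.471 -0.001  0.056] [-0.159  0.39  -0.622  0.559  0.    -2.289]
lid -1 20 [0.481 0.005 0.1  ] [-0.024  0.566 -0.238  1.061 -0.189 -2.125]
mat [-0.726  0.648 -0.26   0.663 -0.    -2.855] [-0.569  0.645 -0.266  0.66   0.     2.572]
fuse -1 0.019 [ 0.621  0.385 -0.594  0.197 -0.48  -2.304]
fuse -1 -0.08 [ 0.714  0.24  -0.543  0.441 -0.514 -2.205]
pan [-0.088  0.374 -0.434  0.763  0.    -2.916]
```

```bash
python3 - <<'E'
from h import *
np.set_printoptions(precision=4,suppress=True)
X=hd(np.radians(32)); o=ori(-UP,X).as_rotvec()
import pickle
c=hd(np.radians(-18));of=ori(-UP,np.cross(UP,c)).as_rotvec()
F=[]
for i,(p,r) in enumerate((([.50,.22,.34],of),([.56,.28,.34],of),([.45,.03,.25],o),([.45,-.03,.21],o))):
    movep(p,r); F.append(frame("wrist"))
pickle.dump(F,open("F.pkl","wb"))
im=np.vstack([np.hstack([F[0]["img"],F[1]["img"]]),np.hstack([F[2]["img"],F[3]["img"]])])[:,:,::-1]
cv2.imwrite("pics/w.png",cv2.resize(im,(800,600))); print(get_state()["clock"])
E
```

```text
7.4083
```

View pics/w.png

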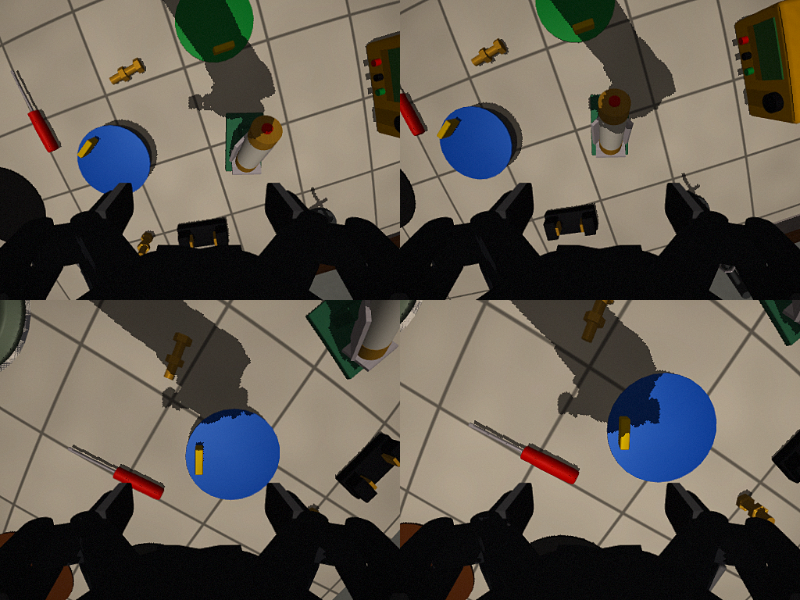

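The wrist mosaic shows the blue lid with its tab at F2 px (256,202) and F3 (288,170). The fuse's red end is at F0 (342,164) and F1 (274,129), and its lower brass cap at F1 (271,196). Both paths are clear.

```bash
python3 - <<'E'
from h import *
import pickle
np.set_printoptions(precision=4,suppress=True)
F=pickle.load(open("F.pkl","rb"))
def seg(f,fn,c,w):
    i=f["img"].astype(float);m=np.zeros(i.shape[:2],np.uint8);x,y=c
    sl=np.s_[max(0,y-w):y+w,max(0,x-w):x+w]; m[sl]=fn(i[...,0],i[...,1],i[...,2])[sl]
    n,l,st,ce=cv2.connectedComponentsWithStats(m);k=1+np.argmax(st[1:,4]);return l==k,ce[k],st[k]
blue=lambda r,g,b:(b>1.6*r)&(b>1.3*g)&(b>30)
yel=lambda r,g,b:(r>2*b)&(g>1.4*b)&(r>50)
red=lambda r,g,b:(r>2*g)&(r>2*b)&(r>60)
brass=lambda r,g,b:(r>1.7*b)&(g>1.2*b)&(r>60)
def both(n,fn,i,c1,j,c2,w):
    a=seg(F[i],fn,c1,w);b=seg(F[j],fn,c2,w);p,e=tri(F[i],a[1],F[j],b[1]);print(n,p,"gap %.4f"%e,a[1],a[2],b[1],b[2]);return a,b
both("tab",yel,2,(256,202),3,(288,170),35)
a,b=both("lid",blue,2,(298,197),3,(335,163),85)
for f,m in((F[2],a[0]),(F[3],b[0])):
    h=cv2.convexHull(cv2.findContours(m.astype(np.uint8),0,1)[0][0])[:,0].astype(float);print(cv2.minEnclosingCircle(onz(f,h,.05)[:,:2].astype(np.float32)))
both("red",red,0,(342,164),1,(274,129),25)
both("lowcap",brass,0,(308,218),1,(272,196),22)
both("topcap",brass,0,(342,170),1,(274,135),30)
both("gtab",yel,0,(287,60),1,(232,33),25)
for i in(0,1):
    r=red
    print(onz(F[i],[seg(F[i],red,((342,164),(274,129))[i],25)[1]],.167))
im=np.hstack([F[0]["img"][110:250,260:400],F[1]["img"][90:230,200:340]]);cv2.imwrite("pics/fz.png",cv2.resize(im[:,:,::-1],None,fx=2.8,fy=2.8,interpolation=2))
E
```

```text
tab [ 0.471  -0.0016  0.073 ] gap 0.0006 [254.4635 205.3455] [250 186  10  38 356] [286.9054 169.3714] [280 149  15  43 560]
lid [0.5172 0.0308 0.0481] gap 0.0003 [298.9802 196.9195] [  237   139   121   117 10602] [336.5627 162.6046] [  265    93   140   141 14698]
((0.5181292295455933, 0.026433927938342094), 0.07687614113092422)
((0.518127977848053, 0.02620524726808071), 0.07676214724779129)
red [0.5174 0.3157 0.1711] gap 0.0009 [341.8475 164.    ] [336 157  14  15 118] [274.4574 127.9043] [267 122  15  13  94]
lowcap [0.622  0.2815 0.0264] gap 0.0022 [311.518  214.4892] [302 201  26  20 139] [267.6337 191.9302] [255 178  29  21 172]
topcap [0.509  0.298  0.2412] gap 0.0039 [342.7473 175.851 ] [317 151  45  42 839] [257.4655 126.5259] [253 115  13  24 116]
gtab [0.3773 0.3076 0.0383] gap 0.0010 [285.9769  60.4231] [273  52  27  19 260] [233.8833  31.7292] [221  24  27  20 240]
[[0.5188 0.3163 0.167 ]]
[[0.5173 0.3162 0.167 ]]
```

View pics/fz.png

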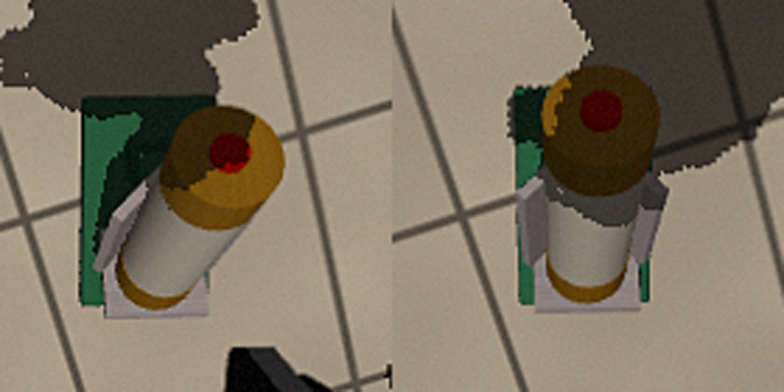

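```bash
python3 - <<'E'
from h import *
import pickle,json
np.set_printoptions(precision=4,suppress=True)
F=pickle.load(open("F.pkl","rb"))
for l in(((289.3,145),(288.6,218.9)),((260+150/2.8,110+185/2.8),(260+103/2.8,110+265/2.8))):
    w=onz(F[0],l,.01);d=w[1]-w[0];print("base edge",np.degrees(np.arctan2(d[1],d[0])),np.linalg.norm(d))
C=np.array([.518,.0264]);X=hd(np.radians(31));o=ori(-UP,X)
p0=np.array([.471,-.0016,.057])
movep(p0+[0,0,.08],o.as_rotvec());move_l(p0,.1)
s=get_state();print(s["contact_force"]);grab(70);s=get_state();print("gap",s["finger_gap"],s["grasp_force"],s["contact_force"])
far=np.r_[C,.045]+.075*X
for t in(5,10,15,20):
    r=R.from_rotvec(np.cross(UP,X)*np.radians(t))
    move_l(r.apply(p0-far)+far,.05,rot=(r*o).as_rotvec()); s=get_state();print(t,s["contact_force"],s["finger_gap"])
f=frame("scene");save(f,"tilt.png",(220,110,360,240),3)
w=frame("wrist");cv2.imwrite("pics/tiltw.png",w["img"][:,:,::-1])
a=cv2.imread("pics/tilt.png");b=cv2.imread("pics/tiltw.png")
cv2.imwrite("pics/t2.png",np.hstack([a[:384],cv2.resize(b,(360,270)).repeat(1,0) if 0 else cv2.copyMakeBorder(cv2.resize(b,(370,278)),0,384-278,0,0,0)]))
print(s["clock"])
E
```

```text
base edge -16.859125170723544 0.12938789026395536
base edge -45.77368164783994 0.05732700071332531
[0.141 0.488 0.886]
gap 0.12253194709034282 69.92891907691956 [-0.5257  1.2832  3.4282]
5 [0.4004 0.4499 0.6041] 0.12172747041313092
10 [0.7613 0.4791 0.0578] 0.12415331580501968
15 [-0.0294  0.261  -1.0312] 0.12497204748632244
20 [ 1.0018  1.6252 -0.7204] 0.1235273459887266
10.9417
```

View pics/t2.png

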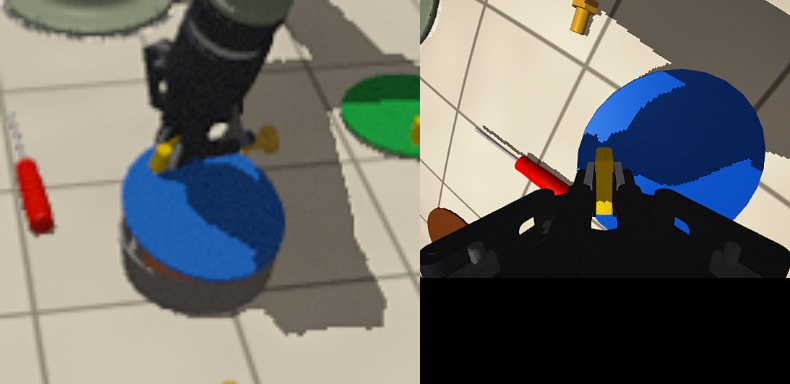

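The left picture shows the lid tipped up at the tab, its far edge on the rim and the copper plate visible through the gap. The grip is sound. I'll nudge it down lightly to confirm contact, then lift off and carry it to the mat.

```bash
python3 - <<'E'
from h import *
np.set_printoptions(precision=4,suppress=True)
X=hd(np.radians(31));o=ori(-UP,X).as_rotvec()
p=np.array(get_state()["position"])
print(move_l(p-[0,0,.002],.02,until_force=2.5),get_state()["position"]-p,get_state()["contact_force"]); sleep(.3)
move_l(p+[0,0,.1],.12); print("gap",get_state()["finger_gap"],get_state()["contact_force"])
M=np.array([.5515,-.321]); q=np.r_[M-.055*X[:2],.13]
movep(q,o); move_l(np.r_[q[:2],.032],.12)
print(move_l(np.r_[q[:2],.016],.03,until_force=4)); s=get_state();print(s["position"],s["contact_force"],s["clock"])
f=frame("scene");save(f,"m1.png",(90,130,250,270),4)
E
```

```text
True [-0.0005 -0.0004 -0.0017] [-0.6106 -0.4251  3.9186]
gap 0.12793251931155267 [ 0.1838 -0.2687 -1.7578]
True
[ 0.5048 -0.3498  0.0224] [0.1141 0.945  5.5178] 15.2917
```

View pics/m1.png

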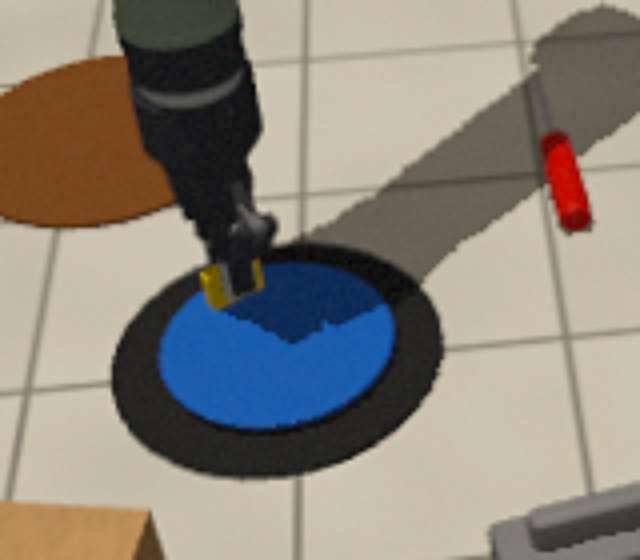

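The lid lies flat and wholly on the black mat, with the black ring showing all round it. I release it and go for the fuse.

```bash
python3 - <<'E'
from h import *
np.set_printoptions(precision=4,suppress=True)
let_go(); sleep(.2); p=np.array(get_state()["position"]); move_l(p+[0,0,.12],.15)
f=frame("top")
c=hd(np.radians(-17));L=np.radians(35);ax=-c*np.sin(L)+UP*np.cos(L)
of=ori(-ax,np.cross(UP,c)).as_rotvec(); red=np.array([.5178,.316,.1685])
tcp=lambda s:red+(s-.160)*ax
movep(tcp(.27)+[0,0,.08],of); movep(tcp(.27),of)
T=frame("top");cv2.imwrite("pics/a.png",T["img"][:,:,::-1])
w=frame("wrist");i=w["img"].astype(float);m=((i[...,0]>2*i[...,1])&(i[...,0]>2*i[...,2])&(i[...,0]>50)).astype(np.uint8)
n,l,st,ce=cv2.connectedComponentsWithStats(m);print([(ce[k],st[k,4]) for k in range(1,n) if st[k,4]>15])
print("expect", (lambda q:q)(np.linalg.inv(w["cam_to_world"])@np.r_[red,1]),w["fx"],w["cx"],w["cy"])
for k in range(1,n):
    if st[k,4]>40:
        o,d=rays(w,[ce[k]]);d=d[0];t=((red-o)@ax)/(d@ax);e=o+t*d-red;print("offset along closing %.4f, other %.4f"%(e@np.cross(UP,c),e@np.cross(ax,np.cross(UP,c))))
im=np.hstack([cv2.resize(f["img"][100:290,200:420],(400,345)),cv2.resize(w["img"],(400,345))]);cv2.imwrite("pics/pre.png",im[:,:,::-1]);print(get_state()["clock"])
E
```

```text
[(array([504.0296,  20.3005]), np.int32(203)), (array([ 73.759, 146.409]), np.int32(1983)), (array([253.7131, 188.0717]), np.int32(251))]
expect [-0.0005 -0.0043  0.2604  1.    ] 284.85129213939354 254.6073309137731 191.6276405829993
offset along closing 0.2157, other 0.1481
offset along closing -0.1637, other 0.0383
offset along closing -0.0003, other -0.0011
20.3
```

View pics/pre.png

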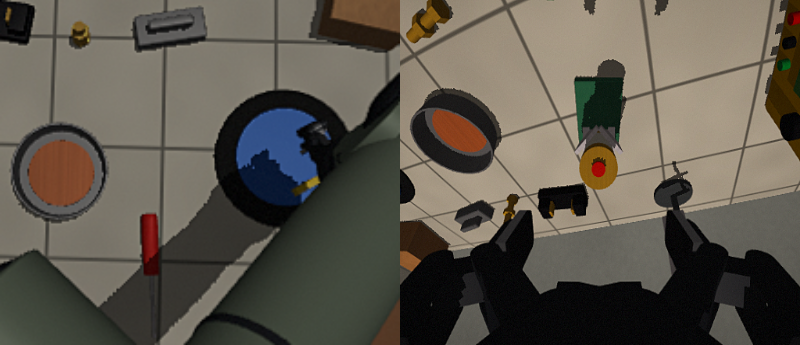

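The left view shows the lid resting on the mat and the open pan with its copper plate at top px ~(234,195). The right view looks down the fuse's axis with the red end at (254,188), within about 1 mm of the expected place. Now I grasp and lift.

```bash
python3 - <<'E'
from h import *
np.set_printoptions(precision=4,suppress=True)
def cop(f,x0,y0,x1,y1):
    i=f["img"].astype(float);m=((i[...,0]>1.3*i[...,1])&(i[...,0]>1.6*i[...,2])&(i[...,0]>40)).astype(np.uint8);k=np.zeros_like(m);k[y0:y1,x0:x1]=m[y0:y1,x0:x1]
    n,l,st,ce=cv2.connectedComponentsWithStats(k);j=1+np.argmax(st[1:,4]);h=cv2.convexHull(cv2.findContours((l==j).astype(np.uint8),0,1)[0][0])[:,0].astype(float)
    print("copper",ce[j],st[j],cv2.minEnclosingCircle(onz(f,h,.009)[:,:2].astype(np.float32)))
cop(frame("top"),195,155,275,235)
c=hd(np.radians(-17));L=np.radians(35);ax=-c*np.sin(L)+UP*np.cos(L)
red=np.array([.5178,.316,.1685]);tcp=lambda s:red+(s-.160)*ax
print(move_l(tcp(.110),.1,until_force=8));s=get_state();print(s["position"],tcp(.11),s["contact_force"])
grab(80);s=get_state();print("gap",s["finger_gap"],s["grasp_force"],s["contact_force"])
move_l(tcp(.110)+[0,0,.01],.03);print(get_state()["contact_force"])
move_l(tcp(.110)+[0,0,.17],.15);s=get_state();print("gap",s["finger_gap"],s["contact_force"],s["clock"])
up=ori(-UP,np.cross(UP,c)).as_rotvec(); move_l(np.array([.50,.24,.29]),.1,rot=up)
s=get_state();print(s["contact_force"],s["finger_gap"],s["clock"])
cop(frame("top"),195,155,275,235)
f=frame("scene");save(f,"held.png",(230,60,430,240),3)
E
```

```text
copper [233.2795 194.735 ] [ 215  177   37   37 1034] ((0.5171995162963867, 0.028513731434941292), 0.05226052179932594)
False
[0.5453 0.308  0.1281] [0.5452 0.3076 0.1275] [-0.0095 -1.1683  0.5545]
gap 0.5058897358326273 80.61113476753235 [-4.0992 -0.571   4.8924]
[ 0.4082 -0.5309 -4.6998]
gap 0.5105499443891091 [ 0.258  -0.5621 -4.8234] 24.2667
[-0.2301  0.6591 -5.1313] 0.5107092263081978 25.2333
copper [233.2795 194.735 ] [ 215  177   37   37 1034] ((0.5171995162963867, 0.028513731434941292), 0.05226052179932594)
```

View pics/held.png

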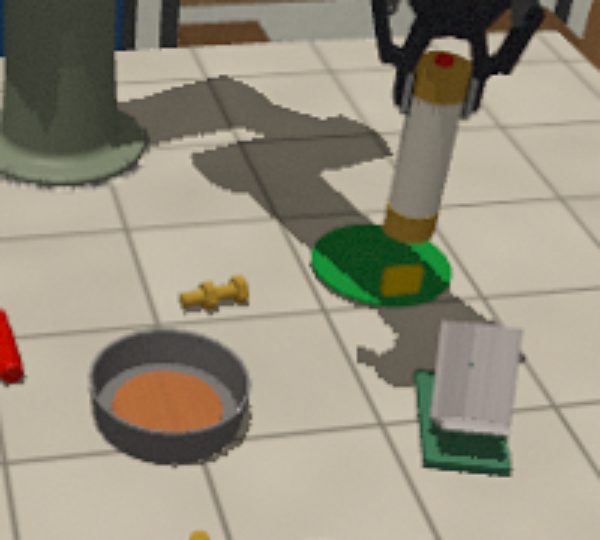

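The fuse is held by its upper part, red end up, with the cradle empty. The plate centre is (0.517,0.0285), radius 52 mm as expected. I move over the pan and check verticality before lowering.

```bash
python3 - <<'E'
from h import *
np.set_printoptions(precision=4,suppress=True)
c=hd(np.radians(-17));up=ori(-UP,np.cross(UP,c)).as_rotvec()
P=np.array([.5172,.0280]); movep(np.r_[P,.20],up)
p=np.array(get_state()["position"])
def proj(f,X):
    K=np.array([[f["fx"],0,f["cx"]],[0,f["fy"],f["cy"]],[0,0,1.]]);T=np.linalg.inv(f["cam_to_world"])
    return cv2.projectPoints(np.array(X),cv2.Rodrigues(T[:3,:3])[0],T[:3,3],K,np.array([f["k1"],0,0,0.]))[0][:,0]
for n in("scene","top"):
    f=frame(n)
    print(n,"expect bottom,top px",proj(f,[p-[0,0,.11],p+[0,0,.05]]).round(1).tolist(), tip_of(n,"fuse")[:1])
    r=silhouettes(n,"fuse")
    if r and n=="scene":
        m=r[0]["mask"];ys,xs=np.nonzero(m);print("score",r[0]["score"])
        E=proj(f,np.linspace(p-[0,0,.105],p-[0,0,.0],12));
        for e in E[::2]:
            y=int(round(e[1]));row=xs[ys==y]; print(y,"axis x %.1f"%e[0],row.min() if len(row) else None,row.max() if len(row) else None,"mid",(row.min()+row.max())/2 if len(row) else None)
    if n=="scene": save(f,"hov.png",(230,60,390,220),4)
print(get_state()["clock"],get_state()["wrist_torque"])
E
```

```text
scene expect bottom,top px [[287.5, 172.2], [291.6, 120.8]] [{'centre': [290.3, 171.6], 'score': 0.7}]
score 0.63
171 axis x 287.6 279 296 mid 287.5
165 axis x 288.1 280 296 mid 288.0
159 axis x 288.6 280 297 mid 288.5
153 axis x 289.0 281 297 mid 289.0
147 axis x 289.5 281 298 mid 289.5
141 axis x 290.0 281 298 mid 289.5
top expect bottom,top px [[230.3, 191.2], [223.7, 182.9]] [{'centre': [232.6, 191.7], 'score': 0.43}]
26.55 [-0.0181 -0.0016  0.0224]
```

View pics/hov.png

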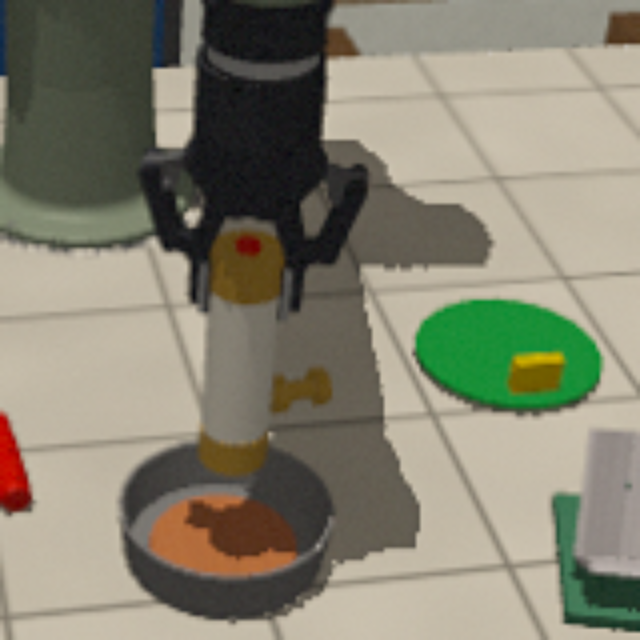

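The fuse hangs vertical, its axis matching to 0.5 px, over the middle of the plate. I lower it, expecting contact with the TCP at about 0.119.

```bash
python3 - <<'E'
from h import *
np.set_printoptions(precision=4,suppress=True)
p=np.array(get_state()["position"])
move_l([p[0],p[1],.13],.08)
print(move_l([p[0],p[1],.113],.02,until_force=5));s=get_state();print(s["position"],s["contact_force"],s["wrist_torque"])
sleep(.3);s=get_state();print(s["contact_force"])
f=frame("scene");save(f,"st.png",(230,60,390,220),4);save(frame("wrist"),"stw.png");print(s["clock"])
E
```

```text
True
[0.5177 0.0289 0.1218] [ 0.0512 -0.9232  3.6968] [ 0.0515  0.0529 -0.0159]
[-0.7322  0.2453  6.1945]
28.4
```

View pics/st.png

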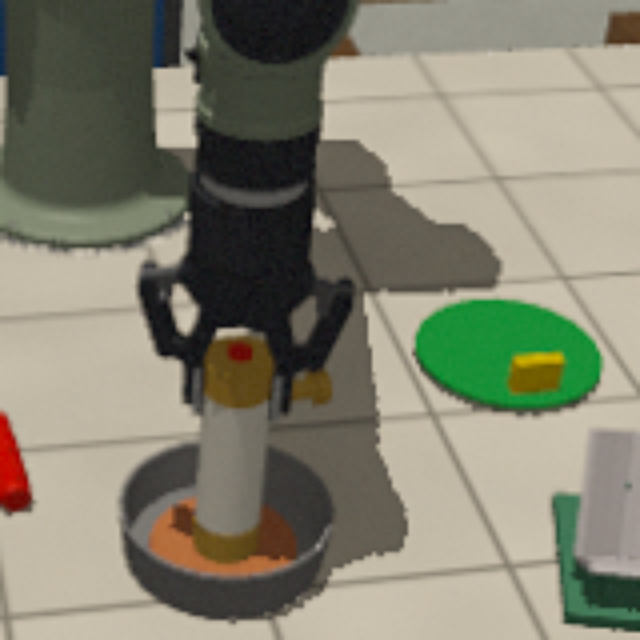

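The fuse stands on the copper plate, contact at 0.122. I press a little more so it seats flat, then let go and back straight up.

```bash
python3 - <<'E'
from h import *
np.set_printoptions(precision=4,suppress=True)
p=np.array(get_state()["position"])
print(move_l(p-[0,0,.003],.01,until_force=8));s=get_state();print(s["position"],s["contact_force"],s["wrist_torque"])
let_go();sleep(.4);p=np.array(get_state()["position"]);move_l(p+[0,0,.12],.1);movep([.40,.20,.35],get_state()["eef_rot"])
sleep(.5);f=frame("scene");t=frame("top");im=np.hstack([cv2.resize(f["img"][100:260,90:430],(440,330)),cv2.resize(t["img"][60:300,90:430],(360,330))]);cv2.imwrite("pics/fin.png",im[:,:,::-1]);print(get_state()["clock"])
E
```

```text
True
[0.5179 0.0289 0.1218] [-0.8318  0.3799  5.548 ] [ 0.1133  0.2867 -0.0123]
32.4833
```

View pics/fin.png

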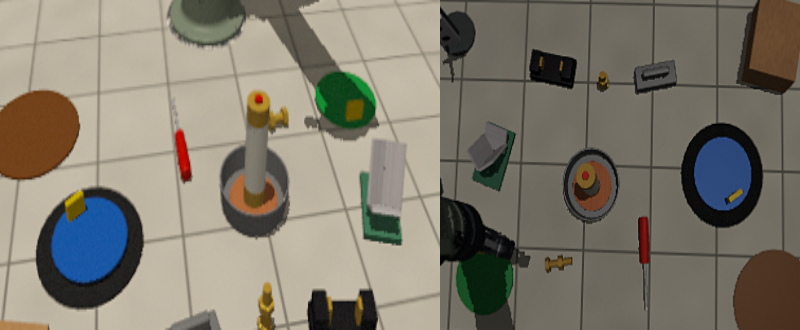

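The final views show the fuse standing upright, red end up, on the copper plate (wide of its edge all round). The lid lies flat on the black mat with its tab up, the bystanders have not moved, and the gripper is clear. I hand it in.

```bash
python3 -c "
from cell import *
print(sign_off())"
```

```text
the job is handed in; nothing more can be done
None
```

The job is done and handed in: the blue lid lies flat, tab up, on the black mat, and the fuse stands upright, red end up, on the copper plate, at about 33 s of the 64 s allowed.

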